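# Index the crucible carriage to the next station

### The job

The blue crucible carriage is locked at the middle of its slide rail. Pull up its red spring plunger knob, slide the carriage to the station marked by the green marker, and let the pin snap fully home in that station's hole, then let go. The hole is only roughly at the mark, so feel for it: never ram the carriage sideways against the pin or press the pin down hard on the strip, keep the crucible standing in its nest, and do not disturb the other crucible, the vial and the spatula.

Things in the scene. Friction and masses are not known exactly. Their poses are not given: they have to be found in the camera images.
- rail: Fixed aluminium slide rail, 84 x 312 mm, on the worktop; two steel guide rods between grey end blocks 32 mm high. Origin: centre of its underside. Its y axis runs along the rail (the way the carriage slides), x across it (away from the robot), z up. Station marks (thin black lines on its near edge) at y = +50 and -50 mm, home mark at y = 0.
- home_hole (a point): Mouth of the home hole (14 mm wide) in the smooth, level steel index strip that runs along the rail's middle under the carriage, its top 24 mm above the worktop. One more hole (10.5 mm wide) on each side: its true centre is hidden under the carriage and lies anywhere up to 12 mm either way (along the rail) from the station mark, so it must be felt.
- carriage (a joint): Position of the blue carriage along the rail's +y axis in m; 0 = middle of the rail. It starts locked there within 2 mm, with 3 mm of play either way. Free travel +-70 mm to end stops; sliding it takes 1 to 3 N.
- carriage_mid (a point): Centre of the top face of the blue carriage plate (74 mm across the rail x 140 mm along it, top 44 mm above the worktop). The plunger stands here in a steel housing of 23 mm diameter reaching 92 mm above the worktop; a black ring nest lies 44.5 mm to either side along the rail. A yellow pointer on the near edge shows this place.
- plunger (a joint): How far the plunger is pulled up, m: 0 = pin fully home, 0.008 = flat tip of the 8 mm pin rides on top of the strip, 0.014 = fully pulled. The spring pushes down with 6 N at 0, plus 0.4 N per mm. Over a hole, with the knob free to move down, the pin snaps in 8 mm deep by itself and locks the carriage (there about 1 mm of play). The pin may carry 20 N at most.
- knob_grip (a point): Centre of the red plunger knob, a round knob of 26 mm diameter and 26 mm height with vertical axis, on top of the carriage; with the pin home this point is 116 mm above the worktop. It moves up with the plunger and along with the carriage. Nothing near it is higher than 92 mm, so it can be pinched from above at any yaw.
- marker_green: Green marker on a small dark foot, 53 mm high, fixed on the worktop beyond the far side of the rail, 62 mm from the rail's middle line, exactly at the station mark (rail y = +50 or -50 mm) that the carriage must go to. Origin: centre of its underside; axes parallel to the rail's.
- marker_white: The same in white at the other station mark, where the carriage must not go.
- crucible_mid (a point): Centre (18 mm up) of the white porcelain crucible that rides in one nest of the carriage, 47 mm diameter at the rim, 36 mm high, standing on the carriage plate inside a nest ring of 43 mm inner diameter and 10 mm height.
- crucible_2: Loose white crucible, 43 mm diameter, 33 mm high, standing on the worktop in front of the rail; leave alone. Origin: centre of its underside.
- vial_1: Loose small vial with black cap, 21 mm diameter, 52 mm high, standing on the worktop in front of the rail; leave alone. Origin: centre of its underside.
- spatula: Loose spatula with wooden handle, 180 mm long, lying on the worktop to the right; leave alone. Origin: centre of its underside.
Things that resemble listed ones, but are neither listed nor needed, are in the scene too. Leave any yellow look-alike of the marker_green alone.

How it is judged:
By the outcome, as a careful person would: the job done as asked, in the order asked, and still so for the second after the job is handed in, with the robot touching nothing.
It also fails if it takes over 38 s, if anything falls off the work surface, if the arm or the gripper's body presses on something with over 40 N, if the wrist force passes 120 N, or if a joint passes its speed limit or range.

### The arm

A 7-joint arm with a two-finger parallel gripper is mounted at the origin on a cart in front of the work surface, level with it; the furniture and walls round the work are solid. World frame = base frame: x ahead of the robot, y to its left, z up, the work surface at z = 0. Lengths are in m, angles in rad, forces in N, time in s.
With the tool pointing down it reaches from about 0.4 to 0.85 m from the base axis. Payload 10.4 kg.
Tool frame: the origin (TCP) lies between the finger pads; the fingertips stand 22 mm ahead of it and the grasp point (between the pads) lies 3 mm ahead of it; z points along the fingers, y is the line along which they close (so a half turn about z gives the same grasp; the last joint's range is limited). The gripper opens to 85 mm and grips with 20 to 120 N. Pads are 22 mm wide; open, the fingers measure 114 mm over their backs; the gripper's body (76 mm by 85 mm) begins 54 mm behind the grasp point. The pads swing forward as they close: fully open they stand 13 mm farther back than shut.
Start: joints at [-1.224, 0.332, -0.065, 1.46, 0.022, 1.35, -0.088], TCP at [0.226, 0.583, 0.225] pointing down, gripper open.
Joint ranges: [-2.6, 2.6], [-0.5, 2.12], [-1.47, 1.34], [0.16, 2.42], [-1.27, 4.41], [0.06, 2.06], [-2.6, 2.6]. Speed limits (rad/s): [2.22, 2.22, 2.79, 2.79, 3.14, 3.14, 3.14].

### API

Orientations are given as a unit quaternion [x, y, z, w].
In Python, from workcell import manip, camera, ticket, boxes_of, outline_of gives the robot as it stands.
- The arm moves only by the tool carry_out, never from a script. Its argument "deltas" is a list of rows, each a list of 5 numbers: the shift along the tool's x, y, z as a fraction of full scale, then the turn about the tool's z as a fraction of full scale, then the opening, from -1 (shut) to 1 (fully open), so that 0 is half open. In form: [[tx, ty, tz, spin, gripper], ...]. A call has 1 to 20 rows; each row is the pose to reach, as a shift and turn from the pose commanded when the call began, along the tool's axes at that moment; what a row does not reach only later rows make up. Full scale, the value 1, is 150 mm for a shift and 30 degrees for a turn. A row lasts 1/8 s, in which the tool goes at most 62.5 mm and 10.7 degrees, less where a joint would pass 70% of its speed; a pose out of reach is approached as far as the arm can. A call with a number of a shift or a turn outside -1 to 1 is refused whole. A call with a gripper value outside its range is refused whole. The fingers move at their own pace and stop on an object; "force" is the grip in N (left out, the last holds). Time passes only in rows, so rows that repeat a pose let the fingers close. It gives the time, the measured TCP pose, the force, the opening and the grip force at its end, in the units of the state.
- manip.get_obs(): the state, without advancing time (a new reading comes with each control period).
- camera(name): name is "scene" or "top"; returns a dict with "img" (384x512x3 uint8, red, green, blue), "depth" (384x512 float32, m along the optical axis (not along the pixel's ray), 0 where there is no reading), "vertical_fov" (degrees; the focal length in pixels is half the picture's height over the tangent of half this angle, whatever the lens; pixels are square), "cx", "cy" (the principal point, pixels), "R" (3x3) and "t" (3): a world point X has camera coordinates R X + t. Camera axes: x right, y down, z forward; pixel columns grow to the right and rows downward; lengths in m; the calibration is good to about 2 mm. A picture is of the moment at which its call begins.
- ticket.hand_in(): hands the job in; it is judged then, once.
Trained networks look in a picture, given as the dict that the camera call returned (one of the last four; its "shot" number tells which), for a name from the list of things; names that differ only in an ending like _2 or _b are one class to them, and where a whole thing is asked for, a point or a joint stands for the part that bears it (a point fixed in the world has none). Each returns a list of dicts, best first, with "conf" (0 to 1); they miss things now and then, are a little off and sometimes report something else, mostly with a low value. They report only what shows in the picture. A call takes as long as a camera call. They do not tell look-alikes from the thing itself.
- boxes_of(query, picture): "position" ([x, y, z] in m, in world coordinates, good to about 4 mm: the middle of the surface that is visible of it).
- outline_of(query, picture): "region" (384x512 bool, what is visible of it).
The state is a dict: "clock": time; "joint_pos": joint angles; "joint_velocities": joint speeds; "tau": joint torques, N m; "position": TCP position; "ee_rot": TCP orientation; "ft_force": force on the tool from outside, world axes, zero at the start; "torque": the same for the moment, N m; "grip_width": opening from 0.0 (shut) to 1.0 (fully open); "grasp_force": force on a finger pad.
Only numpy, scipy, OpenCV 4.12 (cv2) and the standard library are available. Lean on these libraries where they do the work, as an engineer would, in place of code of your own. Each camera call takes 0.05 s, during which the arm holds its last target. There are 200 camera calls.

## Working session

There is one attempt and no reset: what is moved stays moved. The work goes in short steps, Python scripts to look and compute and a tool call to move; the robot and the scene stay as the last step left them, time stands still between calls to the robot, and variables do not carry over. Pictures are saved under pics/ and viewed, at most 10 in all, crops included, and the job is handed in when it is done.

Besides the shell and the picture viewer there is one more tool, called after "Call:" as name([rows], argument=value, ...), one row to a line, values as JSON. carry_out: Moves the arm, as the interface text tells. Its arguments: {"type":"object","properties":{"deltas":{"type":"array","items":{"type":"array","items":{"type":"number"}}},"force":{"type":"number"}},"required":["deltas"]}

```bash
mkdir -p pics; cat > h.py <<'E'
import numpy as np, cv2
from workcell import manip, camera, ticket, boxes_of, outline_of
def pts(p):
    d=p["depth"];h,w=d.shape
    f=h/2/np.tan(np.radians(p["vertical_fov"])/2)
    v,u=np.mgrid[:h,:w]
    c=np.stack([(u-p["cx"])/f*d,(v-p["cy"])/f*d,d],-1)
    return (c-p["t"])@p["R"]
def save(p,n): cv2.imwrite("pics/"+n,p["img"][:,:,::-1])
E
python3 - <<'E'
from h import *
np.set_printoptions(precision=4,suppress=True)
o=manip.get_obs();print(o)
ims=[]
for c in("scene","top"):
    p=camera(c);ims.append(p["img"]);P=pts(p)
    print(c,p["t"],p["vertical_fov"])
    for q in("rail","carriage","knob_grip","marker_green","marker_white","crucible_mid","vial_1","spatula"):
        for b in boxes_of(q,p)[:3]: print(q,round(b["conf"],2),np.array(b["position"]))
    r=outline_of("knob_grip",p)
    if r:
        m=r[0]["region"]&(p["depth"]>0); X=P[m]; print("knobpts",m.sum(),np.median(X,0),X.min(0),X.max(0))
        t=X[X[:,2]>np.percentile(X[:,2],90)-.004];print("top",t.mean(0),(t.min(0)+t.max(0))/2)
for i,im in enumerate(ims): cv2.imwrite(f"pics/a{i}.png",im[:,:,::-1])
E
```

```text
{'clock': 0.0, 'joint_pos': array([-1.2236,  0.3329, -0.0647,  1.461 ,  0.0216,  1.3499, -0.0885]), 'joint_velocities': array([-0.0014,  0.001 , -0.002 ,  0.0006,  0.0001, -0.0009, -0.0018]), 'tau': array([  0.0014, -62.5445,   0.0504, -39.1601,   0.0164,   0.0098,
        -0.    ]), 'position': array([0.2257, 0.5824, 0.2245]), 'ee_rot': array([ 0.1838,  0.983 , -0.0007, -0.0001]), 'ft_force': array([ 0.3583, -0.4396, -0.4345]), 'torque': array([-0.0099,  0.0023,  0.0147]), 'grasp_force': 0.0, 'grip_width': 0.9987169901102018}
scene [-0.4352  0.2588  0.9868] 43.250636776739015
rail 0.73 [ 0.483  -0.0956  0.0308]
carriage 0.59 [ 0.4836 -0.0854  0.0425]
knob_grip 0.49 [ 0.4876 -0.0794  0.1265]
marker_green 0.68 [ 0.6255 -0.0504  0.0155]
marker_green 0.68 [ 0.4189 -0.1846  0.0184]
marker_green 0.58 [ 0.626  -0.1554  0.0217]
marker_white 0.34 [ 0.4798 -0.0841  0.0397]
crucible_mid 0.7 [ 0.4831 -0.0267  0.0677]
crucible_mid 0.46 [ 0.489  -0.0778  0.1273]
vial_1 0.58 [ 0.377  -0.0435  0.0313]
spatula 0.66 [ 0.5462 -0.3575  0.0076]
knobpts 152 [ 0.4891 -0.0806  0.125 ] [ 0.4791 -0.0896  0.0882] [ 0.5056 -0.0659  0.1319]
top [ 0.4917 -0.0774  0.1286] [ 0.4933 -0.0774  0.1288]
top [-0.1036  0.4981  0.9619] 53.70898287343557
carriage 0.68 [ 0.4952 -0.0876  0.0457]
knob_grip 0.67 [ 0.4876 -0.0743  0.1306]
knob_grip 0.3 [ 0.4102 -0.1906  0.0179]
marker_green 0.57 [ 0.629  -0.1581  0.0048]
marker_green 0.47 [ 0.5655 -0.1128  0.0034]
marker_green 0.39 [ 0.6268 -0.048   0.0074]
marker_white 0.54 [ 0.5383 -0.0107  0.0054]
crucible_mid 0.73 [ 0.4839 -0.0312  0.0648]
vial_1 0.61 [ 0.3864 -0.0401  0.0492]
spatula 0.57 [ 0.5558 -0.3559  0.0047]
knobpts 1424 [ 0.4939 -0.0849  0.045 ] [ 0.4414 -0.1481  0.005 ] [0.5409 0.0036 0.1323]
top [ 0.4931 -0.0832  0.0892] [ 0.4923 -0.0751  0.0917]
```

View pics/a0.png

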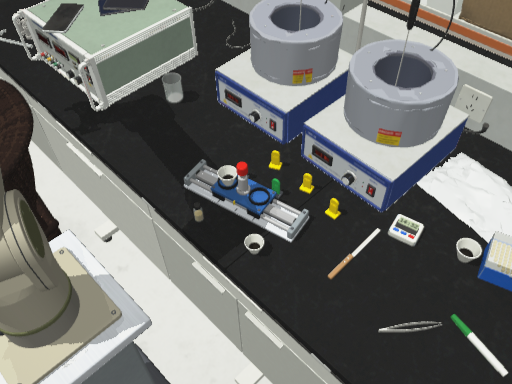

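View pics/a1.png

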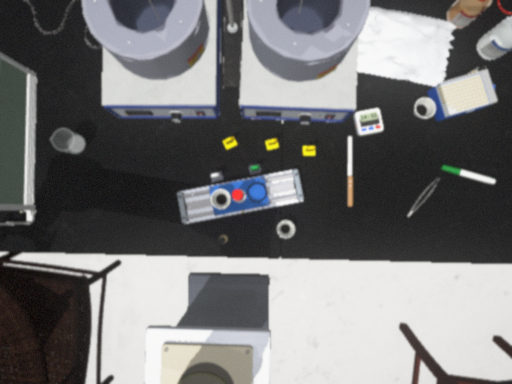

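The scene shows the carriage on the rail with the red knob at (241,168). In the top view the knob is at (238,195), the green marker at (254,168), the white marker at (216,176), and yellow look-alikes stand farther back. So green is on the −y side, away from the crucible. Next I measure the rail's yaw and the knob by colour.

```bash
cat >> h.py <<'E'
def mask(p,lo,hi,sat=110,val=50):
    h=cv2.cvtColor(p["img"],cv2.COLOR_RGB2HSV)
    H=h[...,0].astype(int);m=((H>=lo)&(H<=hi)) if lo<=hi else ((H>=lo)|(H<=hi))
    return m&(h[...,1]>sat)&(h[...,2]>val)&(p["depth"]>0)
def near(X,x,y,r): return np.hypot(X[...,0]-x,X[...,1]-y)<r
E
python3 - <<'E'
from h import *
np.set_printoptions(precision=4,suppress=True)
for c in("scene","top"):
    p=camera(c);X=pts(p)
    r=mask(p,170,8)&near(X,.49,-.08,.05);Y=X[r]
    t=Y[Y[:,2]>Y[:,2].max()-.006]
    print(c,"red",len(Y),Y.min(0),Y.max(0),"top",len(t),t.mean(0),cv2.minEnclosingCircle(t[:,:2].astype(np.float32)))
    b=mask(p,100,125)&near(X,.49,-.08,.1)&(abs(X[...,2]-.044)<.006);Y=X[b]
    print("blue",len(Y),Y.mean(0),cv2.minAreaRect((Y[:,:2]*1000).astype(np.float32)))
    a=near(X,.49,-.08,.18)&(X[...,2]>.012)&(X[...,2]<.05);
    n,l,s,_=cv2.connectedComponentsWithStats(a.astype(np.uint8));k=1+s[1:,4].argmax();Y=X[l==k]
    print("rail",len(Y),cv2.minAreaRect((Y[:,:2]*1000).astype(np.float32)))
    g=mask(p,45,90,70,30)&near(X,.49,-.08,.15);Y=X[g]
    print("green",len(Y),np.median(Y,0),Y.max(0))
E
```

```text
scene red 144 [ 0.4793 -0.0891  0.0907] [ 0.5052 -0.0635  0.1324] top 72 [ 0.4916 -0.077   0.1288] ((0.49173903465270996, -0.07734955102205276), 0.013921868987381458)
blue 819 [ 0.4865 -0.0937  0.0439] ((492.73846435546875, -77.20162200927734), (77.73441314697266, 139.3034210205078), 12.619701385498047)
rail 2694 ((505.12921142578125, -75.00407409667969), (107.09815216064453, 310.62945556640625), 12.424788475036621)
green 120 [ 0.563  -0.114   0.0319] [ 0.5998 -0.0737  0.0547]
top red 101 [ 0.48   -0.0841  0.0464] [ 0.501  -0.0562  0.1324] top 89 [ 0.4912 -0.0732  0.1293] ((0.4913428723812103, -0.07295563071966171), 0.012257808819413185)
blue 917 [ 0.4944 -0.0873  0.0446] ((492.6390075683594, -72.38019561767578), (72.37320709228516, 137.2044677734375), 12.263059616088867)
rail 2438 ((491.44317626953125, -74.031982421875), (77.58551788330078, 309.75933837890625), 12.322575569152832)
green 47 [ 0.562  -0.1089  0.0424] [ 0.5723 -0.0981  0.0588]
```

Call:
carry_out([
  [-0.27, -0.287, 0, 0, 1],
  [-0.54, -0.574, 0, 0, 1],
  [-0.81, -0.862, 0, 0, 1],
], force=60)

```text
clock: 1.48
position: [0.2931, 0.4165, 0.2254]
ee_rot: [0.184, 0.983, 0.0, 0.0]
ft_force: [1.0, 0.9, 0.5]
grip_width: 0.998
grasp_force: 0.0
```

Call:
carry_out([
  [-0.27, -0.287, 0, 0, 1],
  [-0.54, -0.574, 0, 0, 1],
  [-0.81, -0.862, 0, 0, 1],
])

```text
clock: 1.85
position: [0.3595, 0.252, 0.2256]
ee_rot: [0.184, 0.983, 0.0, 0.0]
ft_force: [1.8, 0.7, -0.0]
grip_width: 0.999
grasp_force: 0.0
```

Call:
carry_out([
  [-0.27, -0.287, 0, 0, 1],
  [-0.54, -0.574, 0, 0, 1],
  [-0.81, -0.862, 0, 0, 1],
])

```text
clock: 2.22
position: [0.426, 0.0875, 0.2257]
ee_rot: [0.184, 0.983, 0.0, 0.0]
ft_force: [1.0, 0.6, -0.9]
grip_width: 0.998
grasp_force: 0.0
```

Call:
carry_out([
  [-0.27, -0.287, 0, -0.3, 1],
  [-0.54, -0.574, 0, -0.6, 1],
  [-0.81, -0.862, 0, -1, 1],
  [-0.81, -0.862, 0, -1, 1],
  [-0.81, -0.862, 0, -1, 1],
])

```text
clock: 2.85
position: [0.4922, -0.0766, 0.2253]
ee_rot: [-0.075, 0.997, -0.0, 0.0]
ft_force: [0.0, 0.4, 0.4]
grip_width: 1.0
grasp_force: 0.0
```

```bash
python3 -c "
from h import *
print(manip.get_obs()['joint_pos'])"
```

```text
[-0.55752983  0.03354179  0.64160217  1.81792817 -0.02035226  1.29672646
  1.81087088]
```

Call:
carry_out([
  [0, 0, 0, 0.32, 1],
  [0, 0, 0, 0.64, 1],
  [0, 0, 0, 0.96, 1],
])

```text
clock: 3.22
position: [0.4919, -0.0737, 0.2253]
ee_rot: [0.176, 0.984, 0.0, -0.0]
ft_force: [0.5, 0.0, 0.3]
grip_width: 0.996
grasp_force: 0.0
```

Call:
carry_out([
  [0, 0, 0, 0.32, 1],
  [0, 0, 0, 0.64, 1],
  [0, 0, 0, 0.96, 1],
])

```text
clock: 3.6
position: [0.4919, -0.0736, 0.2253]
ee_rot: [0.416, 0.91, 0.0, -0.0]
ft_force: [-0.7, 0.1, -0.2]
grip_width: 1.001
grasp_force: 0.0
```

Call:
carry_out([
  [0, 0, 0.1, 0.32, 1],
  [0, 0, 0.2, 0.64, 1],
  [0, 0, 0.3, 0.955, 1],
  [0, 0, 0.3, 0.955, 1],
  [0, 0, 0.3, 0.955, 1],
])

```text
clock: 4.22
position: [0.4923, -0.0745, 0.1809]
ee_rot: [0.624, 0.781, 0.0, 0.0]
ft_force: [-0.0, 0.8, 0.4]
grip_width: 0.999
grasp_force: 0.0
```

```bash
python3 - <<'E'
from h import *
from scipy.spatial.transform import Rotation as R
np.set_printoptions(precision=4,suppress=True)
p=camera("scene");X=pts(p);o=manip.get_obs()
r=mask(p,170,8)&near(X,.49,-.08,.04);Y=X[r];t=Y[Y[:,2]>.122]
print(len(t),t.mean(0) if len(t) else 0)
M=R.from_quat(o["ee_rot"]).as_matrix();print(M,o["position"],o["joint_pos"],o["ft_force"])
print("tool delta",M.T@(np.array([.4917,-.0755,.119])-o["position"])/.15)
cv2.imwrite("pics/b.png",cv2.resize(p["img"][100:260,150:350,::-1],None,fx=3,fy=3))
E
```

```text
91 [ 0.4908 -0.0778  0.1279]
[[-0.2206  0.9754  0.001 ]
 [ 0.9754  0.2206  0.0004]
 [ 0.0002  0.001  -1.    ]] [ 0.4924 -0.0746  0.181 ] [-0.5833  0.0752  0.6791  1.8812 -0.0512  1.2014  0.3353] [-1.209  -0.0781  0.4505]
tool delta [-0.0047 -0.0064  0.4133]
```

View pics/b.png

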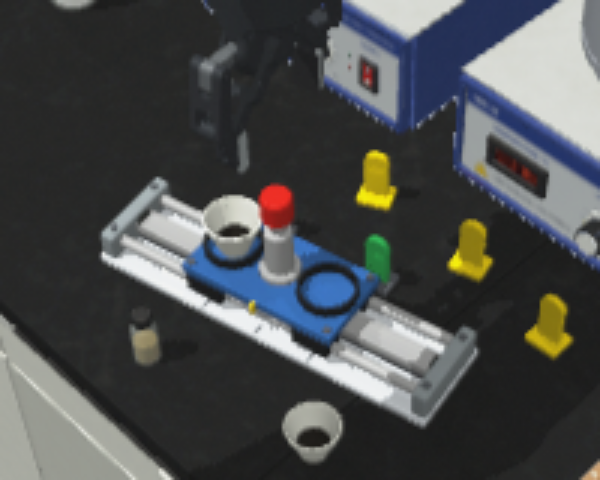

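The crop shows the open fingers above the red knob at (277,205). The crucible is in its left nest and the green marker is behind the right nest, so I descend and pinch across the rail.

Call:
carry_out([
  [-0.007, -0.005, 0.2, 0, 1],
  [-0.007, -0.005, 0.4, 0, 1],
  [-0.007, -0.005, 0.4, 0, 0],
  [-0.007, -0.005, 0.4, 0, 0],
  [-0.007, -0.005, 0.4, 0, -0.2],
], force=35)

```text
clock: 4.9
position: [0.4925, -0.0763, 0.1216]
ee_rot: [0.625, 0.78, 0.001, 0.001]
ft_force: [-0.4, -0.5, 0.0]
grip_width: 0.409
grasp_force: 0.0
```

Call:
carry_out([
  [0, 0, 0, 0, -0.35],
  [0, 0, 0, 0, -0.5],
  [0, 0, 0, 0, -0.6],
  [0, 0, 0, 0, -0.6],
])

```text
clock: 5.4
position: [0.4922, -0.0762, 0.121]
ee_rot: [0.625, 0.78, 0.001, 0.0]
ft_force: [-0.1, 1.0, 5.5]
grip_width: 0.23
grasp_force: 32.0
```

```bash
python3 - <<'E'
from h import *
o=manip.get_obs();print(o["ft_force"],o["torque"],o["grip_width"])
p=camera("scene");q=camera("top")
a=cv2.resize(p["img"][130:220,190:290,::-1],(500,450),interpolation=cv2.INTER_CUBIC)
cv2.imwrite("pics/c.png",a)
E
```

```text
[-0.09594324  1.00835592  5.46903241] [ 0.0703145  -0.05623288  0.01462071] 0.22966902604242137
```

View pics/c.png

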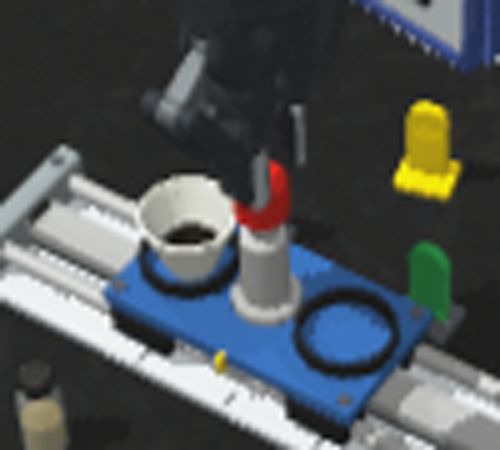

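The crop shows the fingers holding the red knob at (262,190), with the crucible upright. Now I lift the plunger.

Call:
carry_out([
  [0, 0, -0.025, 0, -0.7],
  [0, 0, -0.05, 0, -0.7],
  [0, 0, -0.073, 0, -0.7],
  [0, 0, -0.073, 0, -0.7],
], force=45)

```text
clock: 6.0
position: [0.4917, -0.0763, 0.1315]
ee_rot: [0.625, 0.78, 0.0, 0.0]
ft_force: [-0.9, -0.1, -0.1]
grip_width: 0.15
grasp_force: 0.0
```

```bash
python3 - <<'E'
from h import *
p=camera("scene");q=camera("top");X=pts(p)
r=mask(p,170,8)&near(X,.49,-.08,.04);Y=X[r];t=Y[Y[:,2]>.122]
print(len(Y),len(t),Y.min(0),Y.max(0))
a=cv2.resize(p["img"][130:220,190:290,::-1],(400,400),interpolation=cv2.INTER_CUBIC)
b=cv2.resize(q["img"][150:240,190:290,::-1],(400,400),interpolation=cv2.INTER_CUBIC)
cv2.imwrite("pics/d.png",np.hstack([a,b]))
E
```

```text
107 55 [ 0.47439871 -0.08943503  0.09119759] [ 0.50435619 -0.06773923  0.14719705]
```

View pics/d.png

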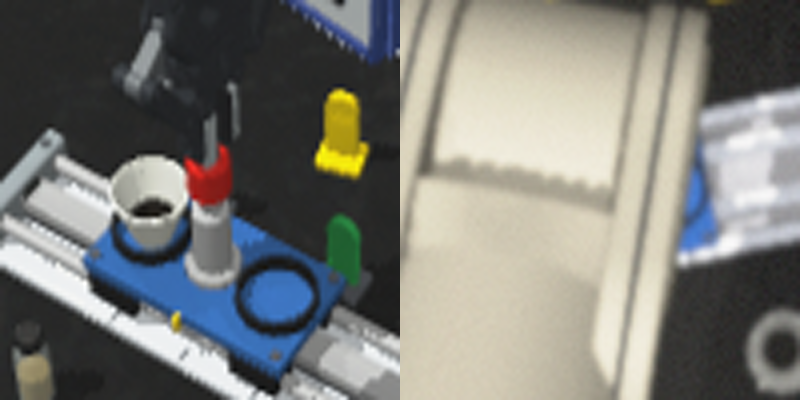

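The left half shows the fingers only on the upper part of the knob at (210,175), and the knob itself is still down, so the pinch slipped. I'll read the depths along the finger and knob column.

```bash
python3 - <<'E'
from h import *
np.set_printoptions(precision=3,suppress=True)
o=manip.get_obs();print(o["position"],o["ft_force"],o["grip_width"],o["grasp_force"])
p=camera("scene");X=pts(p)
for c in (240,242,244,246):
    print(c)
    for r in range(154,180,2): print(r,p["img"][r,c],X[r,c])
E
```

```text
[ 0.492 -0.076  0.131] [ 0.553 -0.713 -0.23 ] 0.15092439764577056 0.0
240
154 [39 40 43] [ 0.475 -0.094  0.188]
156 [35 38 39] [ 0.477 -0.092  0.179]
158 [34 36 37] [ 0.48  -0.087  0.167]
160 [34 35 37] [ 0.48  -0.086  0.161]
162 [37 39 41] [ 0.481 -0.086  0.154]
164 [35 37 38] [ 0.478 -0.088  0.151]
166 [48 48 50] [ 0.479 -0.086  0.142]
168 [171  42  37] [ 0.485 -0.08   0.127]
170 [168  34  29] [ 0.483 -0.081  0.123]
172 [149  29  25] [ 0.482 -0.082  0.118]
174 [149  31  27] [ 0.483 -0.08   0.109]
176 [134  96  95] [ 0.488 -0.074  0.094]
178 [206 207 205] [ 0.485 -0.077  0.091]
242
154 [40 41 43] [ 0.481 -0.094  0.184]
156 [58 62 63] [ 0.481 -0.093  0.177]
158 [102 107 106] [ 0.483 -0.09   0.167]
160 [101 106 106] [ 0.483 -0.09   0.161]
162 [101 106 106] [ 0.483 -0.089  0.154]
164 [ 99 104 104] [ 0.482 -0.091  0.15 ]
166 [101 106 106] [ 0.483 -0.089  0.142]
168 [168  52  48] [ 0.487 -0.084  0.128]
170 [139  29  26] [ 0.485 -0.086  0.125]
172 [137  31  27] [ 0.484 -0.087  0.12 ]
174 [135  30  25] [ 0.486 -0.084  0.11 ]
176 [114  90  88] [ 0.49  -0.079  0.096]
178 [174 174 173] [ 0.48
[... 360 characters left out ...]
-0.088  0.123]
172 [130  28  24] [ 0.489 -0.087  0.117]
174 [129  28  24] [ 0.489 -0.087  0.11 ]
176 [105  92  90] [ 0.493 -0.082  0.096]
178 [132 134 132] [ 0.49  -0.085  0.093]
246
154 [31 30 32] [ 0.501 -0.084  0.162]
156 [31 32 33] [ 0.501 -0.083  0.156]
158 [32 32 33] [ 0.501 -0.083  0.149]
160 [31 31 32] [ 0.501 -0.083  0.143]
162 [45 38 38] [ 0.59   0.018 -0.003]
164 [166  34  29] [ 0.501 -0.082  0.129]
166 [164  32  26] [ 0.498 -0.085  0.127]
168 [139  28  25] [ 0.496 -0.087  0.124]
170 [125  28  24] [ 0.495 -0.087  0.118]
172 [124  28  24] [ 0.495 -0.087  0.112]
174 [107  52  50] [ 0.505 -0.075  0.088]
176 [134 135 134] [ 0.499 -0.081  0.09 ]
178 [129 130 128] [ 0.496 -0.085  0.089]
```

Depth shows the fingertips end near z≈0.137, above the knob top at 0.129. The first pinch only caught the knob's upper edge. Going about 36 mm lower is clear either way, so I open, descend and check.

Call:
carry_out([
  [0, 0, 0, 0, 0.2],
  [0, 0, 0, 0, 0.2],
  [0, 0, 0, 0, 0.2],
  [0, 0, 0.08, 0, 0.2],
  [0, 0, 0.16, 0, 0.2],
  [0, 0, 0.24, 0, 0.2],
  [0, 0, 0.24, 0, 0.2],
])

```text
clock: 7.02
position: [0.4908, -0.0764, 0.094]
ee_rot: [0.626, 0.78, -0.001, -0.001]
ft_force: [0.7, -0.0, -0.5]
grip_width: 0.6
grasp_force: 0.0
```

```bash
python3 - <<'E'
from h import *
np.set_printoptions(precision=3,suppress=True)
o=manip.get_obs();print(o["position"],o["ft_force"],o["grip_width"],o["grasp_force"])
p=camera("scene");X=pts(p)
r=mask(p,170,8)&near(X,.49,-.08,.04);Y=X[r];print(len(Y),Y.min(0),Y.max(0),np.median(Y,0))
a=cv2.resize(p["img"][130:220,190:290,::-1],(500,450),interpolation=cv2.INTER_CUBIC)
cv2.imwrite("pics/e.png",a)
E
```

```text
[ 0.491 -0.076  0.094] [ 0.717 -0.027 -0.518] 0.5999457226699739 0.0
106 [ 0.469 -0.1    0.087] [ 0.518 -0.066  0.168] [ 0.491 -0.084  0.126]
```

View pics/e.png

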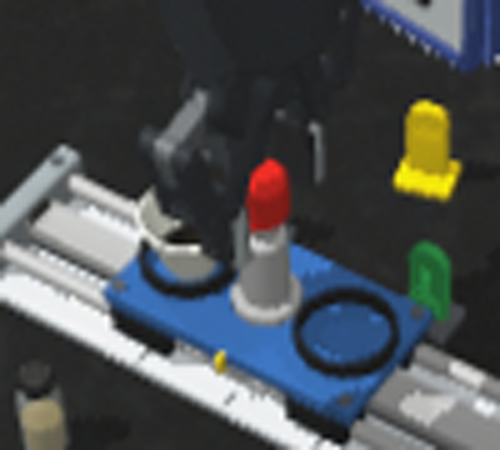

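```bash
python3 - <<'E'
from h import *
np.set_printoptions(precision=3,suppress=True)
p=camera("scene");X=pts(p);print(-p["R"].T@p["t"])
for c in (234,237,239):
    print(c)
    for r in range(164,188,2): print(r,p["img"][r,c],X[r,c])
D=(p["img"].max(-1)<70)&near(X,.465,-.085,.03)&(X[...,2]>.03)&(X[...,2]<.14)
print(D.sum(),np.percentile(X[D],[2,50,98],axis=0))
E
```

```text
[ 0.007 -0.637  0.908]
234
164 [40 40 39] [0.561 0.032 0.   ]
166 [46 48 50] [ 0.464 -0.085  0.153]
168 [44 46 49] [ 0.459 -0.09   0.155]
170 [36 37 39] [ 0.456 -0.093  0.152]
172 [35 36 38] [ 0.45  -0.099  0.156]
174 [34 36 38] [ 0.455 -0.094  0.142]
176 [33 35 36] [ 0.456 -0.091  0.133]
178 [34 35 37] [ 0.457 -0.09   0.125]
180 [34 36 39] [ 0.456 -0.091  0.119]
182 [38 59 88] [ 0.494 -0.043  0.044]
184 [31 40 54] [ 0.483 -0.057  0.056]
186 [26 26 27] [ 0.482 -0.056  0.049]
237
164 [38 40 43] [ 0.464 -0.095  0.167]
166 [36 38 40] [ 0.463 -0.096  0.162]
168 [35 37 39] [ 0.461 -0.098  0.159]
170 [36 37 39] [ 0.458 -0.1    0.156]
172 [33 35 37] [ 0.461 -0.097  0.146]
174 [91 95 95] [ 0.461 -0.096  0.139]
176 [ 98 103 103] [ 0.463 -0.093  0.127]
178 [ 99 103 103] [ 0.464 -0.092  0.12 ]
180 [87 92 92] [ 0.462 -0.094  0.116]
182 [ 95 100 100] [ 0.462 -0.093  0.11 ]
184 [40 60 87] [ 0.495 -0.052  0.043]
186 [112 117 122] [ 0.488 -0.061  0.049]
239
164 [37 38 41] [ 0.465 -0.1    0.17 ]
166 [34 36 38] [ 0.47  -0.094  0.156]
168 [70 37 37] [ 0.468 -0.096  0.152]
170 [101  37  35] [ 0.481 -0.08   0.124]
172 [82 74 74] [ 0.47  -0.093  0.136]
174 [70 73 73] [ 0.47  -0.093  0.129]
176 [82 86 86] [ 0.468 -0.094  0.126]
178 [87 91 91] [ 0.467 -0.095  0.12 ]
180 [102 107 107] [ 0.466 -0.095  0.114]
182 [112 115 114] [ 0.482 -0.076  0.08 ]
184 [126 127 126] [ 0.483 -0.075  0.071]
186 [126 127 126] [ 0.481 -0.076  0.066]
51 [[ 0.453 -0.108  0.05 ]
 [ 0.457 -0.091  0.122]
 [ 0.487 -0.081  0.139]]
```

The fingertips actually end about 15 mm above the reported TCP height at this opening, so I go 7 mm lower before pinching.

Call:
carry_out([
  [0, 0, 0.047, 0, 0.2],
  [0, 0, 0.047, 0, -0.1],
  [0, 0, 0.047, 0, -0.3],
  [0, 0, 0.047, 0, -0.5],
  [0, 0, 0.047, 0, -0.6],
  [0, 0, 0.047, 0, -0.6],
], force=45)

```text
clock: 7.88
position: [0.4922, -0.0762, 0.0885]
ee_rot: [0.625, 0.78, 0.0, 0.0]
ft_force: [3.4, -0.6, 1.9]
grip_width: 0.289
grasp_force: 44.5
```

Call:
carry_out([
  [0, 0, -0.02, 0, -0.7],
  [0, 0, -0.04, 0, -0.7],
  [0, 0, -0.06, 0, -0.7],
  [0, 0, -0.073, 0, -0.7],
  [0, 0, -0.073, 0, -0.7],
])

```text
clock: 8.5
position: [0.4919, -0.0761, 0.0987]
ee_rot: [0.625, 0.78, 0.0, 0.0]
ft_force: [8.5, -0.2, -11.3]
grip_width: 0.288
grasp_force: 44.7
```

```bash
python3 - <<'E'
from h import *
np.set_printoptions(precision=4,suppress=True)
o=manip.get_obs();print(o["position"],o["ft_force"],o["grip_width"],o["grasp_force"])
p=camera("scene");X=pts(p)
r=mask(p,170,8)&near(X,.49,-.08,.04);Y=X[r];print(len(Y),Y.min(0),Y.max(0),np.median(Y,0))
b=mask(p,100,125)&near(X,.49,-.08,.1)&(abs(X[...,2]-.044)<.006);Y=X[b];print(len(Y),Y.mean(0))
E
```

```text
[ 0.4919 -0.0761  0.0987] [  8.5475  -0.1843 -11.3478] 0.2882657987380354 44.71998897730373
61 [ 0.4705 -0.091   0.1061] [ 0.5064 -0.0648  0.1681] [ 0.4945 -0.0855  0.1352]
835 [ 0.4859 -0.0928  0.0439]
```

Call:
carry_out([
  [0, 0.008, 0, 0, -0.7],
  [-0.01, 0.01, 0, 0, -0.7],
  [-0.02, 0.01, 0, 0, -0.7],
  [-0.03, 0.01, 0, 0, -0.7],
  [-0.04, 0.01, 0, 0, -0.7],
  [-0.04, 0.01, 0, 0, -0.7],
])

```text
clock: 9.3
position: [0.4937, -0.0822, 0.0988]
ee_rot: [0.626, 0.78, -0.001, -0.001]
ft_force: [-2.7, -0.3, -10.8]
grip_width: 0.285
grasp_force: 44.8
```

Call:
carry_out([
  [-0.02, 0, 0, 0, -0.7],
  [-0.05, 0, 0, 0, -0.7],
  [-0.08, 0, 0, 0, -0.7],
  [-0.11, 0, 0, 0, -0.7],
  [-0.14, 0, 0, 0, -0.7],
  [-0.16, 0, 0, 0, -0.7],
  [-0.16, 0, 0, 0, -0.7],
])

```text
clock: 10.18
position: [0.4989, -0.1063, 0.0989]
ee_rot: [0.626, 0.78, -0.001, -0.0]
ft_force: [-4.1, -1.8, -11.4]
grip_width: 0.288
grasp_force: 44.9
```

Call:
carry_out([
  [0, 0, 0.005, 0, -0.7],
  [0, 0, 0.01, 0, -0.7],
  [0, 0, 0.01, 0, -0.7],
])

```text
clock: 10.55
position: [0.4989, -0.1063, 0.0974]
ee_rot: [0.626, 0.78, -0.001, -0.0]
ft_force: [-5.0, -2.2, -10.7]
grip_width: 0.287
grasp_force: 44.9
```

```bash
python3 - <<'E'
from h import *
np.set_printoptions(precision=4,suppress=True)
o=manip.get_obs();print(o["position"],o["ft_force"])
p=camera("scene");X=pts(p)
b=mask(p,100,125)&near(X,.49,-.1,.12)&(abs(X[...,2]-.044)<.006);Y=X[b];print(len(Y),Y.mean(0))
print(cv2.minAreaRect((Y[:,:2]*1000).astype(np.float32)))
print([ (b["conf"],np.array(b["position"])) for b in boxes_of("crucible_mid",p)[:3]])
E
```

```text
[ 0.4989 -0.1063  0.0974] [ -5.0179  -2.1919 -10.73  ]
834 [ 0.4922 -0.1238  0.0437]
((498.5113525390625, -106.47334289550781), (76.56912994384766, 140.36270141601562), 12.363612174987793)
[(0.53, array([ 0.489 , -0.0522,  0.0627]))]
```

Call:
carry_out([
  [0, 0, 0.0033, 0, -0.7],
  [0, 0, 0.0033, 0, -0.7],
])

```text
clock: 10.9
position: [0.4989, -0.1063, 0.0969]
ee_rot: [0.626, 0.78, -0.001, -0.0]
ft_force: [-4.8, -1.7, -10.8]
grip_width: 0.288
grasp_force: 45.0
```

Call:
carry_out([
  [0, 0, 0.0033, 0, -0.7],
  [0, 0, 0.0033, 0, -0.7],
])

```text
clock: 11.15
position: [0.499, -0.1063, 0.0966]
ee_rot: [0.626, 0.78, -0.001, -0.0]
ft_force: [-5.4, -2.3, -7.6]
grip_width: 0.288
grasp_force: 45.2
```

Call:
carry_out([
  [0, 0, 0.0033, 0, -0.7],
  [0, 0, 0.0033, 0, -0.7],
])

```text
clock: 11.4
position: [0.4991, -0.1063, 0.0965]
ee_rot: [0.626, 0.78, -0.0, -0.0]
ft_force: [-8.5, -1.4, -2.7]
grip_width: 0.284
grasp_force: 45.7
```

Call:
carry_out([
  [0, -0.004, -0.012, 0, -0.7],
  [-0.02, -0.004, -0.012, 0, -0.7],
  [-0.04, -0.004, -0.012, 0, -0.7],
  [-0.04, -0.004, 0, 0, -0.7],
  [-0.04, -0.004, 0, 0, -0.7],
])

```text
clock: 12.02
position: [0.5002, -0.1119, 0.0965]
ee_rot: [0.626, 0.78, -0.0, -0.0]
ft_force: [-7.5, 0.2, -2.9]
grip_width: 0.285
grasp_force: 45.6
```

Call:
carry_out([
  [0, 0, -0.012, 0, -0.7],
  [-0.013, 0, -0.012, 0, -0.7],
  [-0.013, 0, 0, 0, -0.7],
  [-0.013, 0, 0, 0, -0.7],
])

```text
clock: 12.52
position: [0.5006, -0.1136, 0.0965]
ee_rot: [0.626, 0.78, -0.0, -0.0]
ft_force: [-7.7, 0.4, -3.5]
grip_width: 0.29
grasp_force: 45.7
```

Call:
carry_out([
  [0, 0, -0.012, 0, -0.7],
  [-0.013, 0, -0.012, 0, -0.7],
  [-0.013, 0, 0, 0, -0.7],
  [-0.013, 0, 0, 0, -0.7],
])

```text
clock: 13.02
position: [0.501, -0.1155, 0.0965]
ee_rot: [0.626, 0.78, -0.0, -0.0]
ft_force: [-7.8, -0.7, -1.4]
grip_width: 0.284
grasp_force: 45.7
```

Call:
carry_out([
  [0, 0, -0.012, 0, -0.7],
  [-0.013, 0, -0.012, 0, -0.7],
  [-0.013, 0, 0, 0, -0.7],
  [-0.013, 0, 0, 0, -0.7],
])

```text
clock: 13.52
position: [0.5014, -0.1174, 0.0965]
ee_rot: [0.626, 0.78, -0.0, -0.0]
ft_force: [-8.7, 0.1, -2.1]
grip_width: 0.29
grasp_force: 45.7
```

Call:
carry_out([
  [0, -0.004, -0.012, 0, -0.7],
  [-0.013, -0.004, -0.012, 0, -0.7],
  [-0.013, -0.004, 0, 0, -0.7],
  [-0.013, -0.004, 0, 0, -0.7],
])

```text
clock: 14.02
position: [0.5017, -0.1192, 0.0965]
ee_rot: [0.626, 0.78, 0.0, 0.0]
ft_force: [-4.9, -0.4, -3.9]
grip_width: 0.289
grasp_force: 45.6
```

Call:
carry_out([
  [0, 0, -0.012, 0, -0.7],
  [-0.013, 0, -0.012, 0, -0.7],
  [-0.013, 0, 0, 0, -0.7],
  [-0.013, 0, 0, 0, -0.7],
])

```text
clock: 14.52
position: [0.5021, -0.121, 0.0965]
ee_rot: [0.626, 0.78, 0.0, 0.0]
ft_force: [-5.2, 0.1, -2.5]
grip_width: 0.286
grasp_force: 45.6
```

Call:
carry_out([
  [0, 0, -0.012, 0, -0.7],
  [-0.013, 0, -0.012, 0, -0.7],
  [-0.013, 0, 0, 0, -0.7],
  [-0.013, 0, 0, 0, -0.7],
])

```text
clock: 15.02
position: [0.5025, -0.1229, 0.0965]
ee_rot: [0.626, 0.78, 0.0, 0.0]
ft_force: [-4.5, 0.9, -2.2]
grip_width: 0.291
grasp_force: 45.6
```

Call:
carry_out([
  [0, 0, -0.012, 0, -0.7],
  [-0.013, 0, -0.012, 0, -0.7],
  [-0.013, 0, 0, 0, -0.7],
  [-0.013, 0, 0, 0, -0.7],
])

```text
clock: 15.52
position: [0.5028, -0.1249, 0.0964]
ee_rot: [0.626, 0.78, 0.0, 0.0]
ft_force: [-3.8, 0.8, -3.2]
grip_width: 0.289
grasp_force: 45.5
```

Call:
carry_out([
  [0, 0, -0.012, 0, -0.7],
  [-0.013, 0, -0.012, 0, -0.7],
  [-0.013, 0, 0, 0, -0.7],
  [-0.013, 0, 0, 0, -0.7],
])

```text
clock: 16.02
position: [0.5032, -0.1267, 0.0961]
ee_rot: [0.626, 0.78, 0.0, 0.0]
ft_force: [-2.0, -0.0, -8.0]
grip_width: 0.287
grasp_force: 45.2
```

Call:
carry_out([
  [0, 0, -0.012, 0, -0.7],
  [-0.013, 0, -0.012, 0, -0.7],
  [-0.013, 0, 0, 0, -0.7],
  [-0.013, 0, 0, 0, -0.7],
])

```text
clock: 16.52
position: [0.5036, -0.1286, 0.096]
ee_rot: [0.626, 0.78, -0.0, 0.0]
ft_force: [-0.7, -0.2, -10.2]
grip_width: 0.286
grasp_force: 45.0
```

Call:
carry_out([
  [0, 0, -0.012, 0, -0.7],
  [-0.013, 0, -0.012, 0, -0.7],
  [-0.013, 0, 0, 0, -0.7],
  [-0.013, 0, 0, 0, -0.7],
])

```text
clock: 17.02
position: [0.504, -0.1306, 0.096]
ee_rot: [0.626, 0.78, -0.0, 0.0]
ft_force: [-1.2, -0.3, -10.4]
grip_width: 0.288
grasp_force: 45.0
```

Call:
carry_out([
  [0, 0, -0.012, 0, -0.7],
  [-0.013, 0, -0.012, 0, -0.7],
  [-0.013, 0, 0, 0, -0.7],
  [-0.013, 0, 0, 0, -0.7],
])

```text
clock: 17.52
position: [0.5044, -0.1325, 0.0964]
ee_rot: [0.626, 0.78, 0.0, 0.0]
ft_force: [-3.4, 0.4, -5.1]
grip_width: 0.289
grasp_force: 45.4
```

Call:
carry_out([
  [0, 0, -0.012, 0, -0.7],
  [0.012, 0, -0.012, 0, -0.7],
  [0.022, 0, -0.012, 0, -0.7],
  [0.022, 0, 0, 0, -0.7],
  [0.022, 0, 0, 0, -0.7],
])

```text
clock: 18.15
position: [0.5036, -0.1289, 0.096]
ee_rot: [0.625, 0.78, 0.0, -0.0]
ft_force: [-1.1, -0.6, -10.5]
grip_width: 0.292
grasp_force: 45.0
```

Call:
carry_out([
  [0, 0, 0.005, 0, -0.7],
  [0, 0, 0.005, 0, -0.7],
])

```text
clock: 18.4
position: [0.5036, -0.1289, 0.0953]
ee_rot: [0.625, 0.78, 0.0, -0.0]
ft_force: [-1.7, 0.8, -8.9]
grip_width: 0.287
grasp_force: 45.1
```

Call:
carry_out([
  [0, 0, 0.007, 0, -0.7],
  [0, 0, 0.014, 0, -0.7],
  [0, 0, 0.014, 0, -0.7],
])

```text
clock: 18.77
position: [0.5036, -0.1289, 0.0932]
ee_rot: [0.625, 0.78, 0.0, -0.0]
ft_force: [-2.0, 0.3, -8.6]
grip_width: 0.289
grasp_force: 45.1
```

The pin is now well inside the hole and hanging free. I ease it nearly home and then release so the spring seats it.

Call:
carry_out([
  [0, 0, 0.01, 0, -0.7],
  [0, 0, 0.018, 0, -0.7],
  [0, 0, 0.018, 0, -0.7],
])

```text
clock: 19.15
position: [0.5037, -0.1291, 0.0905]
ee_rot: [0.626, 0.78, 0.0, -0.0]
ft_force: [-2.0, 1.5, -7.3]
grip_width: 0.287
grasp_force: 45.2
```

Call:
carry_out([
  [0, 0, 0, 0, 0],
  [0, 0, 0, 0, 0.3],
  [0, 0, 0, 0, 0.3],
  [0, 0, 0, 0, 0.3],
  [0, 0, 0, 0, 0.3],
])

```text
clock: 19.77
position: [0.5038, -0.1291, 0.0907]
ee_rot: [0.626, 0.78, 0.0, 0.0]
ft_force: [0.7, 0.4, 0.1]
grip_width: 0.653
grasp_force: 0.0
```

Call:
carry_out([
  [0, 0, -0.2, 0, 0.3],
  [0, 0, -0.4, 0, 0.3],
  [0, 0, -0.7, 0, 0.3],
  [0, 0, -1, 0, 0.3],
  [0, 0, -1, 0, 0.3],
])

```text
clock: 20.4
position: [0.5053, -0.1296, 0.2438]
ee_rot: [0.626, 0.78, 0.002, 0.002]
ft_force: [-0.4, 0.1, -1.1]
grip_width: 0.651
grasp_force: 0.0
```

```bash
python3 - <<'E'
from h import *
np.set_printoptions(precision=4,suppress=True)
p=camera("scene");X=pts(p)
r=mask(p,170,8)&near(X,.503,-.13,.03);Y=X[r];t=Y[Y[:,2]>Y[:,2].max()-.006];print(len(Y),Y.min(0),Y.max(0),t.mean(0),np.median(t,0))
b=mask(p,100,125)&near(X,.5,-.125,.1)&(abs(X[...,2]-.044)<.006);Y=X[b];print(cv2.minAreaRect((Y[:,:2]*1000).astype(np.float32)))
a=cv2.resize(p["img"][130:250,180:320,::-1],None,fx=4,fy=4,interpolation=cv2.INTER_CUBIC)
cv2.imwrite("pics/f.png",a)
E
```

```text
147 [ 0.4899 -0.1414  0.0936] [ 0.5168 -0.1178  0.1323] [ 0.5029 -0.1295  0.1288] [ 0.5028 -0.1302  0.1289]
((503.7453308105469, -129.92724609375), (77.21707153320312, 138.81776428222656), 12.442863464355469)
```

View pics/f.png

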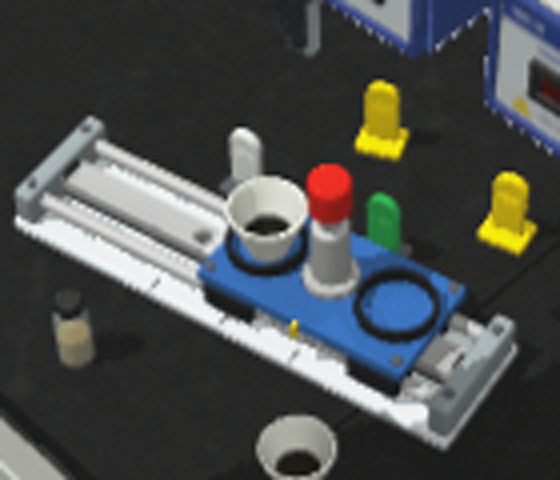

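The picture shows the carriage at the green marker (pointer at (293,328)) and the knob down at (330,192), with its top at 0.1288 m as when home. The crucible stands in its nest at (266,220), and the vial and second crucible are untouched.

```bash
python3 -c "
from h import *
print(ticket.hand_in())"
```

```text
the job is handed in; nothing more can be done
None
```

The carriage is at the green station with its pin home (knob top back at its starting height), the crucible is still in its nest, the robot is clear, and I handed the job in at about 20 s; the first pinch slipped off the knob, and I didn't re-check the spatula at the end.

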